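# Load a board into the drum sander over its sprung feed table

### The job

Take the long, thick board from the dowel rack and lay it flat on the sander's sprung feed table, lengthwise to the feed and about midway across. With the board, press the table down until it lies level, without forcing it against its stop, and slide the board straight in beneath the drum until its front end comes out past the drum; then let go, so that the board stays clamped there and holds the table level. Keep the gripper and arm off the abrasive drum, and leave the other two boards, the glue bottle, the jar and the plane where they are.

Things in the scene. Friction and masses are not known exactly. Their poses are not given: they have to be found in the camera images.
- board_center (a point): Centre of the board to load: plain brown wood, 180 x 50 x 26 mm, about 0.16 kg, the only one both long and thick. Its x axis runs along its length, y through its 26 mm thickness, z across its 50 mm width; either face or end may lead. It starts on its narrow edge in one of the rack's places. Stood on edge on the bench it keeps upright; a sideways push near its top tips it flat.
- thin_board_center (a point): Centre of another brown board, 180 x 50 mm but only 14 mm thick, standing on edge in the rack. Not wanted: stays where it is.
- short_board_center (a point): Centre of another brown board, 26 mm thick and 50 mm high but only 110 mm long, standing on edge in the rack. Not wanted: stays where it is.
- rack: Fixed plywood rack, 190 (x) x 205 (y) x 15 mm, origin at the centre of its underside. Upright dowels (10 mm thick, tops 41 mm above the bench) form three places 62 mm apart along its y axis; boards stand in them lengthwise along its x axis, tops 65 mm above the bench. The dowels stand 40 mm either side of mid-length, so a board can be pinched at its middle from above.
- sander: Fixed grey bench drum sander. Origin on the bench under the middle of the drum. Its x axis is the feed direction (stock goes in from the -x side, the robot's side), y runs along the drum. Bed: x -220 to +140, y -100 to +100 mm. A 265 mm high gear column stands at y +103 to +253, x -140 to +115 mm, the motor beyond it. A dust hood behind the drum leaves the way out free up to 55 mm above the table.
- table_edge (a point): Middle of the infeed edge, on the top face, of the feed table: an aluminium plate 310 x 178 x 12 mm, turning at its far end about a line along the sander's y axis at sander x = +100 mm, 100 mm above the bench, 10 mm below its top face. This edge: sander x = -210 mm, 110 mm above the bench when level, 168 mm when up.
- drum_underside (a point): Lowest point of the drum, half-way along it: 138 mm above the bench, 28 mm above the level table. The 26 mm board slides beneath, with 2 mm to spare, only while the table is pressed level; once let go, the spring clamps it against the drum.
- drum: Abrasive-covered drum, 80 mm in diameter and 165 mm long, along the sander's y axis; it does not turn. Origin at its centre, 178 mm above the bench. The gripper's body is wide and comes close to it as the board goes in: hold the board across its 50 mm width within 40 mm of its rear end, gripper upright or tilted back from the drum.
- glue: White glue bottle, 60 mm in diameter and 170 mm high, standing on the bench; origin at the centre of its underside.
- jar: Amber screw jar, 68 mm in diameter and 85 mm high, standing on the bench; origin at the centre of its underside.
- block_plane: Small iron block plane, 160 x 48 x 50 mm, on the bench; origin at the centre of its underside.
- table_middle (a point): Middle of the feed table's top face; the angle of its z axis to vertical is the tilt: 0 level, 0.19 rad up as it starts. A spring lifts it with 1.1 to 2.3 N m: 4 to 8 N straight down at 0.3 m from the hinge, 6 to 12 N at 0.2 m. Level, it meets a hard stop, felt as a sharp rise of force; over 45 N of board on table is forcing it. It does not latch: it springs up unless a board is under the drum.

How it is judged:
By the outcome, as a careful person would: the job done as asked, in the order asked, and still so for the second after the job is handed in, with the robot touching nothing.
It also fails if it takes over 64 s, if anything falls off the work surface, if the arm or the gripper's body presses on something with over 40 N, if the wrist force passes 120 N, or if a joint passes its speed limit or range.

### The arm

A 6-joint arm with a two-finger parallel gripper is mounted at the origin on the work surface. World frame = base frame: x ahead of the robot, y to its left, z up, the work surface at z = 0. Lengths are in m, angles in rad, forces in N, time in s.
With the tool pointing down it reaches from about 0.4 to 0.825 m from the base axis. Payload 7 kg.
Tool frame: the origin (TCP) lies at the very end of the fingers, on their centre line; the grasp point (between the pads) lies 19 mm behind it; y points along the fingers, x is the direction in which the jaws open and shut, and the axes are right-handed (so a half turn about y gives the same grasp; the last joint's range is limited). The gripper opens to 85 mm and grips with 20 to 120 N. Pads are 22 mm wide; open, the fingers measure 114 mm over their backs; the gripper's body (76 mm by 85 mm) begins 54 mm behind the grasp point. The pads swing forward as they close: fully open they stand 13 mm farther back than shut.
Start: joints at [1.401, 0.359, 0.012, 0, -1.224, -0.288], TCP at [0.298, 0.605, 0.231] pointing down, gripper open.
Joint ranges: [-3.07, 3.07], [-1.43, 2.12], [-1.02, 1.25], [-3.03, 1.67], [-3.05, -0], [-3.03, 3.03]. Speed limits (rad/s): [2.39, 2.39, 3.01, 3.14, 3.14, 3.14].

### API

Orientations are given as a unit quaternion [x, y, z, w].
In Python, from plant import manip gives the robot as it stands. The module is installed in compiled form; this text tells all that it offers.
- The arm moves only by the tool play_rows, never from a script. Its argument "steps" is a list of rows, each a list of 7 numbers: the shift along the world's x, y, z in cm, then the turn, a rotation vector about the world's x, y, z in degrees, then the finger opening in cm, from 0 to 8.54. A call has 1 to 10 rows; each row shifts and turns the commanded pose from where the row before left it; what a row does not reach is not made up. A row lasts 1/10 s, in which the tool goes at most 50 mm and 8.59 degrees, less where a joint would pass 70% of its speed; a pose out of reach is approached as far as the arm can. A call is refused whole if a number of a shift passes 5 or a number of a turn 8.59, either way. A call with a gripper value outside its range is refused whole. The fingers move at their own pace and stop on an object; "squeeze" is the grip in N (left out, the last holds). Time passes only in rows, so rows that do not move let the fingers close. It gives the time, the measured TCP pose, the force and the opening at its end, in the units of the state.
- manip.state(): the state, without advancing time (a new reading comes with each control period).
- manip.capture(name): name is "side" or "top"; returns a dict with "img" (480x640x3 uint8, red, green, blue), "fovy" (degrees; the focal length in pixels is half the picture's height over the tangent of half this angle, whatever the lens; pixels are square), "cx", "cy" (the principal point, pixels), "k1" (the pictures are not rectified: a ray, as slopes to the right and down, at radius r is drawn at 1 + k1 r^2 times it, then the intrinsics apply), "R" (3x3) and "t" (3): a world point X has camera coordinates R X + t. Camera axes: x right, y down, z forward; pixel columns grow to the right and rows downward; lengths in m; the calibration is good to about 2 mm. A picture is of the moment at which its call begins. There is no depth.
- manip.job_done(): hands the job in, once; it reports no verdict.
The state is a dict: "time_s": time; "joint_positions": joint angles; "qvel": joint speeds; "joint_torque": joint torques, N m; "eef_pos": TCP position; "eef_rot": TCP orientation; "force": force on the tool from outside, world axes, zero at the start; "wrist_torque": the same for the moment, N m; "grip_width": opening from 0.0 (shut) to 1.0 (fully open).
Only numpy, scipy, OpenCV 4.12 (cv2) and the standard library are available. Lean on these libraries where they do the work, as an engineer would, in place of code of your own. Each camera call takes 0.05 s, during which the arm holds its last target. There are 200 camera calls.

## Working session

There is one attempt and no reset: what is moved stays moved. The work goes in short steps, Python scripts to look and compute and a tool call to move; the robot and the scene stay as the last step left them, time stands still between calls to the robot, and variables do not carry over. Pictures are saved under pics/ and viewed, on a budget of 10 in all, crops included, one or two more only if the job needs it, and the job is handed in when it is done.

Besides the shell and the picture viewer there is one more tool, called after ">>>" by a JSON object that holds its "fn" and its "kwargs". play_rows: Moves the arm, as the interface text tells. Its arguments: {"type":"object","properties":{"steps":{"type":"array"},"squeeze":{"type":"number"}},"required":["steps"]}

```bash
mkdir -p pics; cat > h.py <<'E'
import numpy as np, cv2, pickle
from plant import manip
def cap(n,f):
    c=manip.capture(n); cv2.imwrite('pics/'+f+'.png',c['img'][...,::-1]); pickle.dump(c,open(f+'.pkl','wb')); return c
def load(f): return pickle.load(open(f+'.pkl','rb'))
def K(c):
    f=240/np.tan(np.radians(c['fovy'])/2); return np.array([[f,0,c['cx']],[0,f,c['cy']],[0,0,1.]])
def ray(c,uv):
    uv=np.array(uv,float).reshape(-1,1,2)
    # forward model d = s(1+k1 r^2)
    s=cv2.undistortPoints(uv,K(c),np.array([c['k1'],0,0,0.]))[:,0]
    d=np.c_[s,np.ones(len(s))]@np.array(c['R']); o=-np.array(c['R']).T@np.array(c['t']); return o,d
def plane(c,uv,z):
    o,d=ray(c,uv); return o+d*((z-o[2])/d[:,2])[:,None]
def proj(c,X):
    X=np.array(X,float).reshape(-1,3); R=np.array(c['R']); 
    return cv2.projectPoints(X,cv2.Rodrigues(R)[0],np.array(c['t'],float),K(c),np.array([c['k1'],0,0,0.]))[0][:,0]
E
python3 - <<'E'
from h import *
for n in('top','side'):
    c=cap(n,n+'0'); print(n,c['fovy'],c['cx'],c['cy'],c['k1'],-np.array(c['R']).T@np.array(c['t']),np.array(c['R']).round(2).tolist())
print(manip.state())
E
```

```text
top 47.4640224655857 311.66706804030235 239.1385748667552 -0.02971409894293808 [ 0.46469367 -0.12899604  1.09740756] [[0.01, -1.0, 0.0], [-0.99, -0.01, -0.15], [0.15, -0.0, -0.99]]
side 49.833592784889085 321.0752180008274 240.3544413378772 -0.10764936782282544 [ 0.22017983 -0.69067898  0.65263688] [[0.81, -0.59, -0.02], [-0.36, -0.47, -0.8], [0.46, 0.66, -0.59]]
{'time_s': 0.1, 'joint_positions': array([ 1.40110490e+00,  3.59337535e-01,  1.11278645e-02, -2.66972957e-04,
       -1.22411608e+00, -2.88087438e-01]), 'qvel': array([-0.0010138 , -0.00054695,  0.0017344 ,  0.00118346, -0.00187153,
       -0.00055889]), 'joint_torque': array([-1.30213488e-03, -5.84762478e+01,  2.94107902e+01,  6.95450574e+00,
       -3.18266648e-03,  8.04912275e-06]), 'eef_pos': array([0.29817372, 0.60507959, 0.23044062]), 'eef_rot': array([ 0.37390948, -0.60007894,  0.60076969, -0.37305864]), 'force': array([-0.37269097, -0.54689066,  0.00874466]), 'wrist_torque': array([-0.0012825 , -0.01415933, -0.01929119]), 'grip_width': 0.9984123952017534}
```

View pics/top0.png

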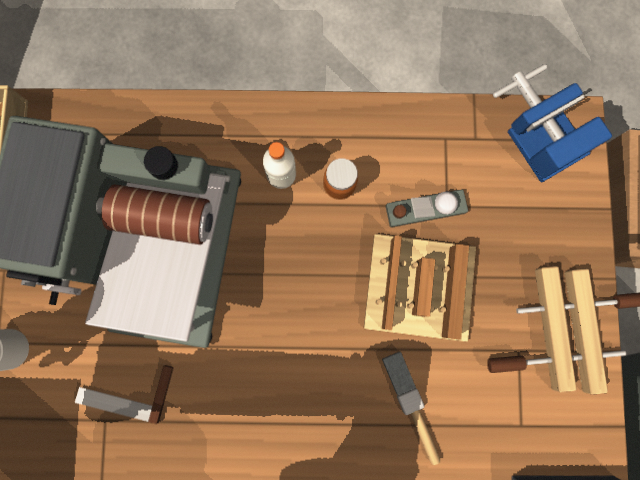

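View pics/side0.png

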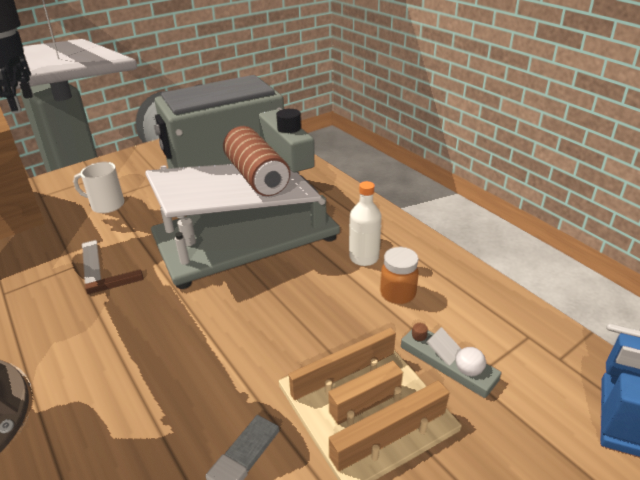

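Top view: the rack is at about (420,288). The thin board is at column 393, the short one at 425, and the long thick one at 457. The table's infeed corners are near (87,325) and (183,343), and the drum runs from (100,210) to (210,225). I'll zoom in on both.

```bash
python3 - <<'E'
from h import *
c=load('top0'); im=c['img'][...,::-1]
a=cv2.resize(im[225:350,355:485],None,fx=3,fy=3,interpolation=cv2.INTER_CUBIC)
b=cv2.resize(im[165:355,75:245],None,fx=2.35,fy=2.35,interpolation=cv2.INTER_CUBIC)
o=np.zeros((max(a.shape[0],b.shape[0]),a.shape[1]+b.shape[1]+5,3),np.uint8); o[:a.shape[0],:a.shape[1]]=a; o[:b.shape[0],a.shape[1]+5:]=b
print(o.shape,a.shape,b.shape); cv2.imwrite('pics/z1.png',o)
E
```

```text
(446, 795, 3) (375, 390, 3) (446, 400, 3)
```

View pics/z1.png

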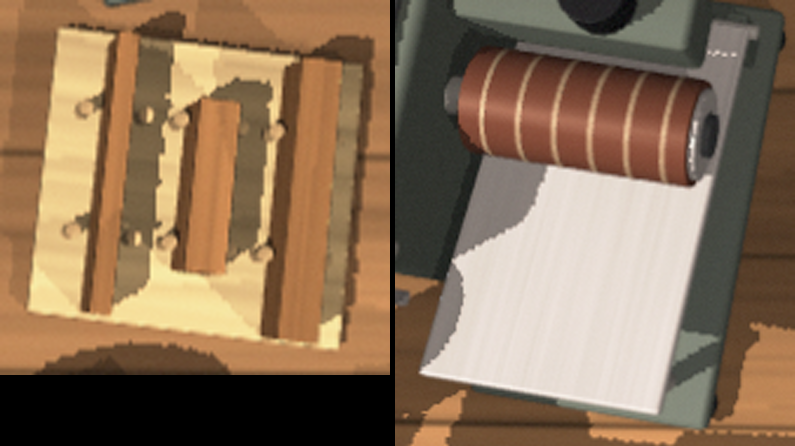

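The board's top-face corners in the zoom are about (301,58), (341,62), (318,342) and (275,337). The table's infeed corners are at (420,375) and (660,413).

```bash
python3 - <<'E'
from h import *
c=load('top0'); s=load('side0'); im=c['img']
B=plane(c,[[355+u/3-.33,225+v/3-.33] for u,v in[(301,58),(341,62),(318,342),(275,337)]],.065)
print(B.round(4)); print('len',np.linalg.norm(B[0]-B[3]),np.linalg.norm(B[1]-B[2]),'w',np.linalg.norm(B[0]-B[1]),np.linalg.norm(B[2]-B[3]),B.mean(0))
d=(B[0]+B[1]-B[2]-B[3]); print('yaw',np.degrees(np.arctan2(d[1],d[0])))
# rack corners at z .015
Rk=plane(c,[[355+u/3-.33,225+v/3-.33] for u,v in[(60,27),(362,64),(341,349),(28,310)]],.015); print('rack',Rk.round(4)); m=Rk.mean(0)
d=(Rk[0]+Rk[1]-Rk[2]-Rk[3]);y=np.arctan2(d[1],d[0]);print(m,np.degrees(y), 'pred board', m[:2]+62e-3*np.array([np.sin(y),-np.cos(y)]))
T=plane(c,[[75+(u-395)/2.35-.3,165+v/2.35-.3] for u,v in[(420,375),(660,413)]],.168)
print('table',T.round(4),np.linalg.norm(T[0]-T[1]))
d=T[0]-T[1]; yaw=np.arctan2(-d[0],d[1]); print('sander yaw',np.degrees(yaw)); 
e=T.mean(0); f=np.array([np.cos(yaw),np.sin(yaw),0]); l=np.array([-f[1],f[0],0]); org=e+.21*f; org[2]=0; print('edge',e,'org',org)
# drum axis check: predict outline pts in both views
pts=[org+l*a+[0,0,.178] for a in(-.0825,.0825)]+[org+l*.0-[0,0,-.138]]+[e-l*.089,e+l*.089]+[org+f*.1+l*a+[0,0,.11] for a in (-.089,.089)]
print('top',proj(c,pts).round(1).tolist()); print('side',proj(s,pts).round(1).tolist())
print('side board',proj(s,B).round(1).tolist())
E
```

```text
[[ 0.6155 -0.4041  0.065 ]
 [ 0.6133 -0.4297  0.065 ]
 [ 0.4369 -0.4105  0.065 ]
 [ 0.4397 -0.3837  0.065 ]]
len 0.1770097521960706 0.17742489811826076 w 0.02569727726802721 0.026978814535711538 [ 0.5263846  -0.40697537  0.065     ]
yaw -6.409611144090272
rack [[ 0.6415 -0.2559  0.015 ]
 [ 0.6194 -0.4583  0.015 ]
 [ 0.4313 -0.4391  0.015 ]
 [ 0.4539 -0.2345  0.015 ]]
[ 0.53650101 -0.34696337  0.015     ] -6.164954493592198 pred board [ 0.52984276 -0.40860482]
table [[0.4542 0.251  0.168 ]
 [0.4303 0.0766 0.168 ]] 0.17608955673687868
sander yaw -7.779319510929658
edge [0.44225494 0.16379082 0.168     ] org [0.65032226 0.13536565 0.        ]
top [[205.3, 217.2], [111.4, 203.2], [164.3, 214.7], [188.0, 340.5], [84.8, 324.2], [225.2, 172.5], [132.0, 158.9]]
side [[274.1, 175.7], [242.6, 142.5], [259.1, 175.7], [165.8, 212.5], [143.9, 170.0], [323.3, 194.5], [286.0, 158.9]]
side board [[436.3, 378.1], [448.4, 390.6], [338.6, 450.0], [327.7, 433.9]]
```

Once I allow for the raised table edge sitting at sander x = -0.2025, the drum agrees with the infeed edge. That puts the sander origin at about (0.643, 0.136) with yaw -7.8°. The board centre is at about (0.528, -0.4075) with yaw -6.4°. I'm moving towards the rack and locating the obstacles at the same time.

>>> {"fn": "play_rows", "kwargs": {"steps": [[1.05,-4.6,0,0,0,-7.28,8.5],[1.05,-4.6,0,0,0,-7.28,8.5],[1.05,-4.6,0,0,0,-7.28,8.5],[1.05,-4.6,0,0,0,-7.28,8.5],[1.05,-4.6,0,0,0,-7.28,8.5],[1.05,-4.6,0,0,0,-7.28,8.5],[1.05,-4.6,0,0,0,-7.28,8.5],[1.05,-4.6,0,0,0,-7.28,8.5],[1.05,-4.6,0,0,0,-7.28,8.5],[1.05,-4.6,0,0,0,-7.28,8.5]]}}

```text
time_s: 1.1
eef_pos: [0.4031, 0.1436, 0.2314]
eef_rot: [0.057, 0.705, -0.705, -0.057]
force: [1.3, 0.4, 0.9]
grip_width: 0.995
```

```bash
cat >> h.py <<'E'
from scipy.spatial.transform import Rotation as Ro
def st():
    s=manip.state(); R=Ro.from_quat(s['eef_rot']).as_matrix(); p=np.array(s['eef_pos'])
    print('t %.2f'%s['time_s'],'tcp',p.round(4),'gp',(p-.019*R[:,1]).round(4),'jawyaw %.2f'%np.degrees(np.arctan2(R[1,0],R[0,0])),'approach',R[:,1].round(3),'jaw',R[:,0].round(3),'F',np.array(s['force']).round(1),'w %.3f'%(s['grip_width']*8.54)); return s,p,R
E
python3 - <<'E'
from h import *
s,p,R=st(); print(s['joint_positions'].round(2))
c=load('side0'); t=load('top0')
print('glue base front side',plane(c,[[365,263],[350,250],[380,250]],0).round(3).tolist())
print('jar base',plane(c,[[399,301],[381,288],[417,288]],0).round(3).tolist(), 'tops', plane(t,[[277,150]],.17),plane(t,[[342,173]],.085))
E
```

```text
t 1.10 tcp [0.4031 0.1436 0.2314] gp [0.4031 0.1436 0.2504] jawyaw 170.71 approach [ 0.  0. -1.] jaw [-0.987  0.161 -0.   ] F [1.3 0.4 0.9] w 8.501
[ 0.81 -0.06 -0.5  -0.   -1.14 -0.97]
glue base front side [[0.754, -0.083, 0.0], [0.757, -0.031, 0.0], [0.806, -0.069, 0.0]]
jar base [[0.733, -0.206, 0.0], [0.73, -0.159, 0.0], [0.784, -0.2, 0.0]] tops [[ 0.76305379 -0.06597711  0.17      ]] [[ 0.7466269  -0.18556115  0.085     ]]
```

The bottle and jar are at x of about 0.75, so there is open bench at (0.52, -0.12).

>>> {"fn": "play_rows", "kwargs": {"steps": [[1.05,-4.6,0,0,0,-7.28,8.5],[1.05,-4.6,0,0,0,-7.28,8.5],[1.05,-4.6,0,0,0,-7.28,8.5],[1.05,-4.6,0,0,0,-7.28,8.5],[1.05,-4.6,0,0,0,-7.28,8.5],[1.05,-4.6,0,0,0,-7.28,7],[1.05,-4.6,0,0,0,-7.28,6],[1.05,-4.6,0,0,0,-7.28,5],[1.05,-4.6,0,0,0,-7.28,5],[1.05,-4.6,0,0,0,-7.28,5]]}}

```text
time_s: 2.1
eef_pos: [0.5082, -0.3166, 0.2309]
eef_rot: [-0.464, -0.533, 0.533, 0.465]
force: [1.6, 1.4, 0.5]
grip_width: 0.586
```

>>> {"fn": "play_rows", "kwargs": {"steps": [[1,-4.6,-1,0,0,-7.28,5],[1,-4.6,-1,0,0,-7.28,5],[0,0,-3,0,0,0,5],[0,0,-3,0,0,0,5],[0,0,0,0,0,0,5],[0,0,0,0,0,0,5]]}}

```text
time_s: 2.7
eef_pos: [0.5282, -0.4066, 0.1513]
eef_rot: [-0.527, -0.471, 0.472, 0.527]
force: [0.9, 0.2, -0.1]
grip_width: 0.587
```

```bash
python3 - <<'E'
from h import *
s,p,R=st(); c=cap('top','top1'); cap('side','side1')
a=c['img'][225:350,355:485,::-1]; b=load('side1')['img'][300:480,270:490,::-1]
A=cv2.resize(a,(416,400),interpolation=cv2.INTER_CUBIC);B=cv2.resize(b,(380,311))
B=cv2.copyMakeBorder(B,0,89,0,0,cv2.BORDER_CONSTANT); cv2.imwrite('pics/z2.png',np.hstack([A,B]))
E
```

```text
t 2.70 tcp [ 0.5282 -0.4066  0.1513] gp [ 0.5282 -0.4066  0.1703] jawyaw 83.63 approach [-0.002  0.    -1.   ] jaw [ 0.111  0.994 -0.   ] F [ 0.9  0.2 -0.1] w 5.016
```

View pics/z2.png

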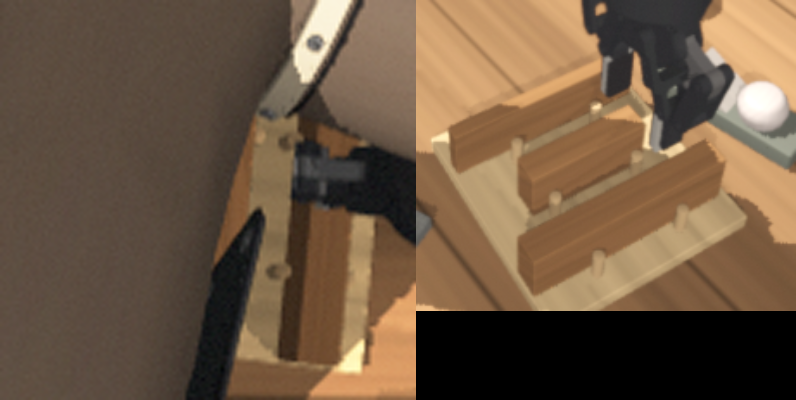

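The crop shows the fingers above the near (thick, long) board, straddling it. Descending.

>>> {"fn": "play_rows", "kwargs": {"steps": [[0,0,-3,0,0,0,5],[0,0,-3,0,0,0,5],[0,0,-2,0,0,0,5],[0,0,-1,0,0,0,5],[0,0,-1,0,0,0,5],[0,0,-1,0,0,0,5],[0,0,-1,0,0,0,5],[0,0,0,0,0,0,5]]}}

```text
time_s: 3.6
eef_pos: [0.5277, -0.4062, 0.0301]
eef_rot: [-0.527, -0.471, 0.471, 0.528]
force: [0.3, 0.3, -0.5]
grip_width: 0.586
```

>>> {"fn": "play_rows", "kwargs": {"steps": [[0,0,0,0,0,0,2],[0,0,0,0,0,0,1.5],[0,0,0,0,0,0,1.5],[0,0,0,0,0,0,1.5],[0,0,0,0,0,0,1.5],[0,0,0,0,0,0,1.5]], "squeeze": 40}}

```text
time_s: 4.2
eef_pos: [0.5288, -0.4068, 0.032]
eef_rot: [0.527, 0.472, -0.471, -0.527]
force: [-0.3, -0.6, 4.8]
grip_width: 0.297
```

```bash
python3 - <<'E'
from h import *
st()
E
```

```text
t 4.20 tcp [ 0.5288 -0.4068  0.032 ] gp [ 0.5288 -0.4068  0.051 ] jawyaw 83.62 approach [ 0.001 -0.001 -1.   ] jaw [ 0.111  0.994 -0.   ] F [-0.3 -0.6  4.8] w 2.540
```

>>> {"fn": "play_rows", "kwargs": {"steps": [[0,0,1,0,0,0,1.5],[0,0,3,0,0,0,1.5],[0,0,4,0,0,0,1.5],[0,0,4,0,0,0,1.5],[-0.2,4,0,0,0,0,1.5],[-0.2,4,0,0,0,0,1.5],[-0.2,4,0,0,0,0,1.5],[-0.2,4,0,0,0,0,1.5],[0,4,0,0,0,0,1.5],[0,4,0,0,0,0,1.5]]}}

```text
time_s: 5.2
eef_pos: [0.5194, -0.1648, 0.1514]
eef_rot: [-0.527, -0.471, 0.471, 0.527]
force: [0.7, 0.3, -2.6]
grip_width: 0.301
```

>>> {"fn": "play_rows", "kwargs": {"steps": [[0,4,-2,0,0,0,1.5],[0,0,-4,0,0,0,1.5],[0,0,-4,0,0,0,1.5],[0,0,-2,0,0,0,1.5],[0,0,-0.6,0,0,0,1.5],[0,0,-0.4,0,0,0,1.5],[0,0,0,0,0,0,1.5]]}}

```text
time_s: 5.9
eef_pos: [0.5208, -0.1266, 0.0219]
eef_rot: [0.527, 0.472, -0.471, -0.527]
force: [-0.4, 0.2, -2.5]
grip_width: 0.298
```

```bash
python3 - <<'E'
from h import *
st()
E
```

```text
t 5.90 tcp [ 0.5208 -0.1266  0.0219] gp [ 0.5208 -0.1266  0.0409] jawyaw 83.61 approach [ 0.001  0.    -1.   ] jaw [0.111 0.994 0.   ] F [-0.4  0.2 -2.5] w 2.549
```

>>> {"fn": "play_rows", "kwargs": {"steps": [[0,0,-0.2,0,0,0,1.5],[0,0,-0.2,0,0,0,1.5],[0,0,0,0,0,0,1.5]]}}

```text
time_s: 6.2
eef_pos: [0.5206, -0.1266, 0.0178]
eef_rot: [0.527, 0.472, -0.471, -0.527]
force: [0.7, 0.1, -1.3]
grip_width: 0.302
```

>>> {"fn": "play_rows", "kwargs": {"steps": [[0,0,0,0,0,0,3.5],[0,0,0,0,0,0,4.5],[0,0,0,0,0,0,4.5],[0,0,1,0,0,0,4.5],[0,0,3,0,0,0,4.5],[0,0,4,0,0,0,4.5]]}}

```text
time_s: 6.8
eef_pos: [0.519, -0.1266, 0.0973]
eef_rot: [-0.526, -0.47, 0.472, 0.528]
force: [1.9, -0.3, -0.7]
grip_width: 0.524
```

```bash
python3 - <<'E'
from h import *
st()
E
```

```text
t 6.80 tcp [ 0.519  -0.1266  0.0973] gp [ 0.5191 -0.1266  0.1163] jawyaw 83.61 approach [-0.004 -0.    -1.   ] jaw [ 0.111  0.994 -0.001] F [ 1.9 -0.3 -0.7] w 4.476
```

>>> {"fn": "play_rows", "kwargs": {"steps": [[-0.2,-2.5,0,0,0,0,0],[-0.3,-2.5,0,0,0,0,0],[0,0,0,0,0,0,0],[0,0,0,0,0,0,0],[0,0,0,0,0,0,0],[0,0,-3,0,0,0,0],[0,0,-3,0,0,0,0],[0,0,0,0,0,0,0]]}}

```text
time_s: 7.6
eef_pos: [0.5127, -0.1757, 0.0341]
eef_rot: [-0.525, -0.47, 0.473, 0.529]
force: [-0.5, -0.0, 1.0]
grip_width: -0.002
```

>>> {"fn": "play_rows", "kwargs": {"steps": [[0.1,1,0,0,0,0,0],[0.1,1,0,0,0,0,0],[0.1,0.7,0,0,0,0,0],[0,0.7,0,0,0,0,0],[0.1,0.7,0,0,0,0,0],[0,0.7,0,0,0,0,0],[0,0.5,0,0,0,0,0],[0,0,0,0,0,0,0]]}}

```text
time_s: 8.4
eef_pos: [0.5193, -0.1229, 0.0373]
eef_rot: [-0.527, -0.472, 0.472, 0.527]
force: [-0.1, 0.2, -0.4]
grip_width: 0.005
```

```bash
python3 - <<'E'
from h import *
st(); c=cap('side','side2')
E
```

```text
t 8.40 tcp [ 0.5193 -0.1229  0.0373] gp [ 0.5193 -0.1229  0.0563] jawyaw 83.65 approach [-0.  0. -1.] jaw [0.111 0.994 0.   ] F [-0.1  0.2 -0.4] w 0.038
```

View pics/side2.png

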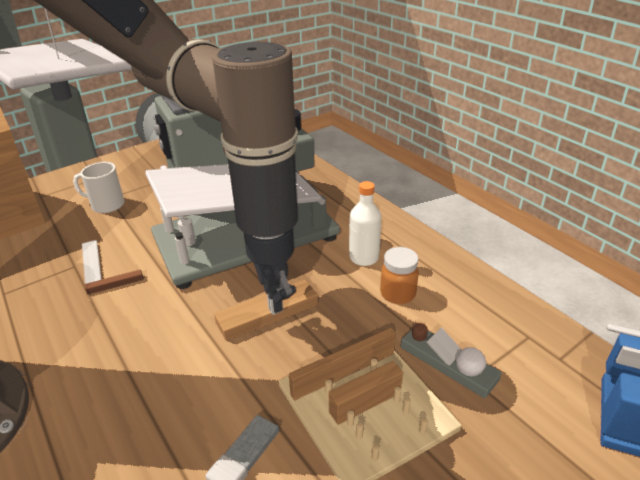

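Side view: the board has tipped and lies flat, running roughly (218,325) to (318,298). The other two boards are still in place. I'll raise the tool and measure the board.

>>> {"fn": "play_rows", "kwargs": {"steps": [[0,0,4,0,0,0,8],[0,-4,4,0,0,0,8],[0,-5,4,0,0,0,8],[0,-5,4,0,0,0,8],[0,-5,0,0,0,0,8],[0,0,0,0,0,0,8]]}}

```text
time_s: 9.05
eef_pos: [0.5191, -0.2919, 0.1759]
eef_rot: [0.529, 0.47, -0.47, -0.528]
force: [-0.8, 1.3, -1.8]
grip_width: 0.935
```

```bash
python3 - <<'E'
from h import *
st(); c=cap('side','side3'); t=cap('top','top3')
# predicted outline center
X=[[.52,-.088,.026]]; u,v=proj(t,X)[0].astype(int); us,vs=proj(c,X)[0].astype(int); print(u,v,us,vs)
def crop(im,u,v,h=65): return cv2.resize(im[v-h:v+h,u-h:u+h,::-1],(390,390),interpolation=cv2.INTER_CUBIC)
cv2.imwrite('pics/z3.png',np.hstack([crop(t['img'],u,v),crop(c['img'],us,vs)]))
E
```

```text
t 9.05 tcp [ 0.5191 -0.2919  0.1759] gp [ 0.519  -0.2919  0.1949] jawyaw 83.34 approach [ 0.002 -0.001 -1.   ] jaw [ 0.116  0.993 -0.001] F [-0.8  1.3 -1.8] w 7.987
289 292 264 303
```

View pics/z3.png

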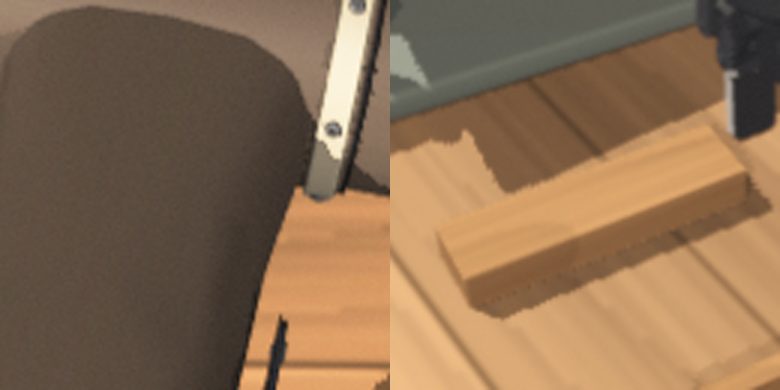

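Side crop: the board lies flat, with its top-face corners at (47,233), (73,280), (358,175) and (323,125) in the right panel. The arm hides it in the top view.

```bash
python3 - <<'E'
from h import *
c=load('side3')
B=plane(c,[[199+u/3-.33,238+v/3-.33] for u,v in[(47,233),(73,280),(358,175),(323,125)]],.026)
print(B.round(4),[round(float(np.linalg.norm(B[i]-B[(i+1)%4])),4) for i in range(4)],B.mean(0))
d=B[2]+B[3]-B[0]-B[1]; y=np.arctan2(d[1],d[0]); print(np.degrees(y)); f=np.array([np.cos(y),np.sin(y),0]); m=B.mean(0)
print('grasp 25mm from rear',m-.065*f)
E
```

```text
[[ 0.434  -0.0616  0.026 ]
 [ 0.429  -0.1037  0.026 ]
 [ 0.606  -0.1287  0.026 ]
 [ 0.6152 -0.0787  0.026 ]] [0.0425, 0.1788, 0.0509, 0.182] [ 0.52103497 -0.09315936  0.026     ]
-6.692440288065889
grasp 25mm from rear [ 0.45647788 -0.08558428  0.026     ]
```

>>> {"fn": "play_rows", "kwargs": {"steps": [[-1.2,4.2,0,0,0,0,8],[-1.2,4.2,0,0,0,0,8],[-1.2,4.2,0,0,0,0,8],[-1.2,4.2,0,0,0,0,8],[-1.2,4.2,-2,0,0,0,8],[0,0,-3,-1,-8.4,0,8],[0,0,-3,0,0,0,8],[0,0,-4,0,0,0,8],[0,0,0,0,0,0,8]]}}

```text
time_s: 10.05
eef_pos: [0.4558, -0.0781, 0.0564]
eef_rot: [0.558, 0.495, -0.446, -0.495]
force: [-0.4, -0.6, 0.7]
grip_width: 0.942
```

```bash
python3 - <<'E'
from h import *
st()
E
```

```text
t 10.05 tcp [ 0.4558 -0.0781  0.0564] gp [ 0.4537 -0.0778  0.0752] jawyaw 83.54 approach [ 0.111 -0.02  -0.994] jaw [ 0.113  0.994 -0.007] F [-0.4 -0.6  0.7] w 8.042
```

>>> {"fn": "play_rows", "kwargs": {"steps": [[0.4,-0.5,-2,0,0,0,8],[0,0,-1.5,0,0,0,8],[0,0,-1,0,0,0,8],[0,0,-0.5,0,0,0,8],[0,0,-0.3,0,0,0,8],[0,0,0,0,0,0,8],[0,0,0,0,0,0,8]]}}

```text
time_s: 10.75
eef_pos: [0.4643, -0.083, 0.0078]
eef_rot: [0.56, 0.497, -0.442, -0.493]
force: [0.6, -0.6, 0.4]
grip_width: 0.933
```

>>> {"fn": "play_rows", "kwargs": {"steps": [[0,0,0,0,0,0,6],[0,0,0,0,0,0,4],[0,0,0,0,0,0,4],[0,0,0,0,0,0,4],[0,0,0,0,0,0,4],[0,0,0,0,0,0,4]], "squeeze": 50}}

```text
time_s: 11.35
eef_pos: [0.4642, -0.083, 0.0078]
eef_rot: [0.56, 0.498, -0.443, -0.493]
force: [-3.0, 1.4, 7.8]
grip_width: 0.574
```

```bash
python3 - <<'E'
from h import *
s,p,R=st(); print(s['joint_positions'].round(2)); c=cap('side','side4')
X=[[.49,-.09,.05]];us,vs=proj(c,X)[0].astype(int);h=65; print(us-h,vs-h)
cv2.imwrite('pics/z4.png',cv2.resize(c['img'][vs-h:vs+h,us-h:us+h,::-1],(520,520),interpolation=cv2.INTER_CUBIC))
E
```

```text
t 11.35 tcp [ 0.4642 -0.083   0.0078] gp [ 0.4619 -0.0827  0.0267] jawyaw 83.51 approach [ 0.121 -0.018 -0.993] jaw [ 0.113  0.994 -0.004] F [-3.   1.4  7.8] w 4.902
[ 0.28  0.25 -0.86  0.15 -0.35 -2.1 ]
184 235
```

View pics/z4.png

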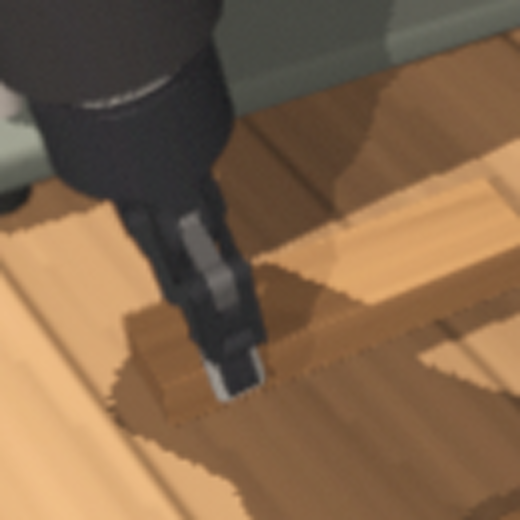

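The grip holds the board by its lower part, about 28–30 mm from the rear end, at an opening of 49 mm. Lifting, then working out the laying pose.

>>> {"fn": "play_rows", "kwargs": {"steps": [[0,0,2,0,0,0,4],[0,0,4,0,0,0,4],[0,0,4,0,0,0,4],[0,0,4,0,0,0,4],[0,0,4,0,0,0,4],[0,0,4,0,0,0,4],[0,0,4,0,0,0,4],[0,0,0,0,0,0,4]]}}

```text
time_s: 12.2
eef_pos: [0.4662, -0.083, 0.2729]
eef_rot: [0.561, 0.5, -0.44, -0.491]
force: [0.1, -0.1, -3.3]
grip_width: 0.569
```

```bash
cat >> h.py <<'E'
ORG=np.array([.6429,.1364,0]); YAW=np.radians(-7.8)
def target(xf,th,clear=0,h=.0078,d=.031,lat=0):
    R0=Ro.from_euler('z',YAW); Rp=R0*Ro.from_euler('y',th)
    rel=Ro.from_euler('y',th).apply([xf-.180+d-.1,lat,.01+h+clear]); return ORG+R0.apply(rel+[.1,0,.1]), Rp
E
python3 - <<'E'
from h import *
s,p,R=st(); print(s['joint_positions'].round(2))
for th in(.19,0): print(target(-.056,th)[0].round(4))
print(target(.055,0)[0].round(4))
E
```

```text
t 12.20 tcp [ 0.4662 -0.083   0.2729] gp [ 0.4638 -0.0827  0.2918] jawyaw 83.50 approach [ 0.129 -0.017 -0.992] jaw [ 0.113  0.994 -0.002] F [ 0.1 -0.1 -3.3] w 4.862
[ 0.29 -0.1  -0.46  0.06 -1.09 -1.99]
[0.4486 0.163  0.1751]
[0.4398 0.1642 0.1178]
[0.5498 0.1492 0.1178]
```

>>> {"fn": "play_rows", "kwargs": {"steps": [[-0.3,4.1,0,0,0,0,4],[-0.3,4.1,0,0,0,0,4],[-0.3,4.1,0,0,0,0,4],[-0.3,4.1,0,0,0,-1.3,4],[-0.3,4.1,0,0.74,5.4,0,4],[-0.3,4.1,0,0.74,5.4,0,4],[0,0,0,0,0,0,4],[0,0,0,0,0,0,4]]}}

```text
time_s: 13.0
eef_pos: [0.4456, 0.1634, 0.2654]
eef_rot: [-0.515, -0.446, 0.483, 0.55]
force: [0.0, -0.1, -2.0]
grip_width: 0.573
```

```bash
python3 - <<'E'
from h import *
s,p,R=st(); print(s['joint_positions'].round(2)); c=cap('side','side5'); t=cap('top','top5')
a=t['img'][140:350,60:270,::-1]; b=c['img'][90:270,110:340,::-1]
A=cv2.resize(a,(370,370)); B=cv2.resize(b,(420,329)); B=cv2.copyMakeBorder(B,0,41,0,0,cv2.BORDER_CONSTANT)
cv2.imwrite('pics/z5.png',np.hstack([A,B]))
E
```

```text
t 13.00 tcp [0.4456 0.1634 0.2654] gp [0.447  0.1634 0.2844] jawyaw 82.25 approach [-0.072  0.003 -0.997] jaw [ 0.135  0.991 -0.007] F [ 0.  -0.1 -2. ] w 4.889
[ 0.72  0.04 -0.29 -0.05 -1.29 -2.41]
```

View pics/z5.png

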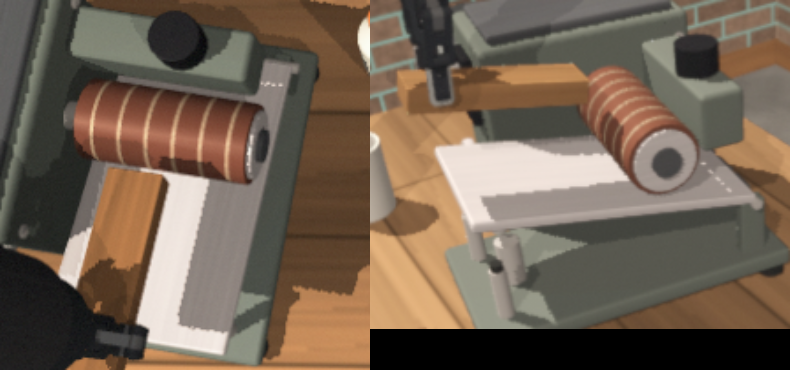

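The crop shows the board lined up with the feed ahead of the drum. Top-face front corners are at (112,167) and (167,177) in the top crop, and the near front corner is at (587,67) in the side crop. I'll triangulate to check tilt and lateral position.

```bash
python3 - <<'E'
from h import *
c=load('side5'); t=load('top5')
def tri(ut,us):
    o1,d1=ray(t,[ut]);o2,d2=ray(c,[us]); A=np.c_[d1[0],-d2[0]]; k=np.linalg.lstsq(A,o2-o1,rcond=None)[0]; a=o1+k[0]*d1[0];b=o2+k[1]*d2[0]; return (a+b)/2,np.linalg.norm(a-b)
P,e=tri((60+167/1.762-.3,140+177/1.762-.3),(110+217/1.826-.3,90+67/1.826-.3)); print(P,e)
L=Ro.from_euler('z',-YAW).apply(P-ORG); print('sander frame front right top',L)
s,p,R=st(); q=Ro.from_euler('z',-YAW).apply(p-ORG); print('tcp sander',q)
# expected for board pitch a : from tcp: forward .149, up .026-.0078
for a in(-.05,0,.05,.1,.15,.19): print(a,(q+Ro.from_euler('y',a).apply([.149,-.025,.0182])).round(4))
print('img pitch of tool', np.degrees(np.arctan2(-(Ro.from_euler('z',-YAW).apply(R[:,1]))[0],1)))
pr=[q+Ro.from_euler('y',a).apply([.149,-.025,.0182]) for a in(0,.1,.19)]
print(proj(c,[ORG+Ro.from_euler('z',YAW).apply(x) for x in pr]),'obs',110+217/1.826,90+67/1.826)
E
```

```text
[0.58490882 0.11080981 0.27294663] 0.0012621158493421724
sander frame front right top [-0.05398165 -0.03322374  0.27294663]
t 13.10 tcp [0.4452 0.1621 0.2663] gp [0.4466 0.162  0.2853] jawyaw 82.20 approach [-0.07   0.004 -0.998] jaw [ 0.136  0.991 -0.006] F [-1.1 -0.1 -1.5] w 4.882
tcp sander [-0.19933121 -0.00135682  0.26633098]
-0.05 [-0.0514 -0.0264  0.292 ]
0 [-0.0503 -0.0264  0.2845]
0.05 [-0.0496 -0.0264  0.2771]
0.1 [-0.0493 -0.0264  0.2696]
0.15 [-0.0493 -0.0264  0.2621]
0.19 [-0.0496 -0.0264  0.2561]
img pitch of tool 3.99564877414436
[[228.07931027 118.70368396]
 [229.59375415 126.26552868]
 [230.27923794 133.12913611]] obs 228.83899233296825 126.69222343921139
```

```bash
python3 - <<'E'
from h import *
c=load('side5'); s,p,R=st(); q=Ro.from_euler('z',-YAW).apply(p-ORG)
im=c['img'][110:165,120:240,::-1]; cv2.imwrite('pics/z6.png',cv2.resize(im,None,fx=6,fy=6,interpolation=cv2.INTER_CUBIC))
for a in(0,.05,.1,.15,.19):
    X=[ORG+Ro.from_euler('z',YAW).apply(q+Ro.from_euler('y',a).apply(v)) for v in([.149,-.025,.0182],[.149,-.025,-.0078],[-.031,-.025,-.0078],[-.031,-.025,.0182])]
    print(a,((proj(c,X)-[120,110])*6).round(0).tolist())
E
```

```text
t 13.10 tcp [0.4452 0.1621 0.2663] gp [0.4466 0.162  0.2853] jawyaw 82.20 approach [-0.07   0.004 -0.998] jaw [ 0.136  0.991 -0.006] F [-1.1 -0.1 -1.5] w 4.882
0 [[648.0, 52.0], [658.0, 132.0], [67.0, 273.0], [47.0, 190.0]]
0.05 [[654.0, 75.0], [659.0, 155.0], [64.0, 268.0], [49.0, 185.0]]
0.1 [[658.0, 98.0], [659.0, 177.0], [62.0, 264.0], [51.0, 179.0]]
0.15 [[660.0, 120.0], [658.0, 200.0], [60.0, 259.0], [54.0, 174.0]]
0.19 [[662.0, 139.0], [656.0, 218.0], [59.0, 255.0], [56.0, 169.0]]
```

View pics/z6.png

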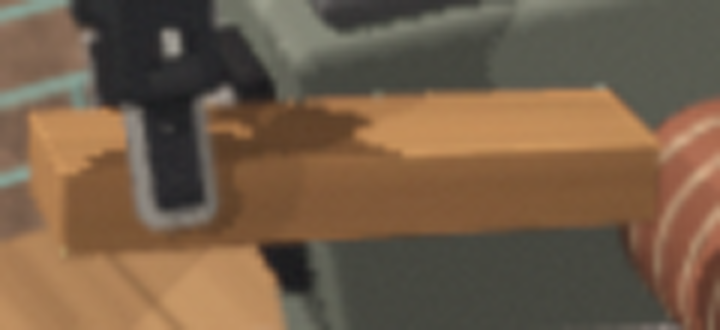

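The near-face corners are at (655,148), (655,220) and (63,253), which matches a 0.19 rad nose-down pitch, so the board hasn't slipped. The first triangulation used the wrong corner. Descending to the table.

>>> {"fn": "play_rows", "kwargs": {"steps": [[0,0.1,-2,0,0,0,4],[0,0,-2,0,0,0,4],[0,0,-2,0,0,0,4],[0,0,-1,0,0,0,4],[0,0,-0.5,0,0,0,4],[0,0,0,0,0,0,4]]}}

```text
time_s: 13.7
eef_pos: [0.4456, 0.1634, 0.1922]
eef_rot: [-0.515, -0.447, 0.482, 0.55]
force: [-0.3, -0.1, -2.1]
grip_width: 0.565
```

>>> {"fn": "play_rows", "kwargs": {"steps": [[0,0,-0.4,0,0,0,4],[0,0,0,0,0,0,4]]}}

```text
time_s: 13.9
eef_pos: [0.4459, 0.164, 0.1884]
eef_rot: [-0.515, -0.448, 0.482, 0.55]
force: [0.5, -0.1, -1.6]
grip_width: 0.575
```

>>> {"fn": "play_rows", "kwargs": {"steps": [[0,0,-0.4,0,0,0,4],[0,0,0,0,0,0,4]]}}

```text
time_s: 14.1
eef_pos: [0.4456, 0.1638, 0.1838]
eef_rot: [-0.515, -0.447, 0.482, 0.55]
force: [-0.2, -0.2, -1.3]
grip_width: 0.57
```

>>> {"fn": "play_rows", "kwargs": {"steps": [[0,0,-0.4,0,0,0,4],[0,0,0,0,0,0,4]]}}

```text
time_s: 14.3
eef_pos: [0.4455, 0.1637, 0.1796]
eef_rot: [-0.515, -0.447, 0.482, 0.55]
force: [-0.4, -0.2, -3.3]
grip_width: 0.568
```

>>> {"fn": "play_rows", "kwargs": {"steps": [[0,0,-0.3,0,0,0,4],[0,0,0,0,0,0,4]]}}

```text
time_s: 14.5
eef_pos: [0.4456, 0.1638, 0.1767]
eef_rot: [-0.515, -0.447, 0.482, 0.55]
force: [0.7, 0.2, -1.5]
grip_width: 0.572
```

>>> {"fn": "play_rows", "kwargs": {"steps": [[0,0,-0.2,0,0,0,4],[0,0,0,0,0,0,4]]}}

```text
time_s: 14.7
eef_pos: [0.446, 0.1639, 0.1755]
eef_rot: [-0.515, -0.448, 0.482, 0.55]
force: [-1.2, 0.1, 4.0]
grip_width: 0.568
```

>>> {"fn": "play_rows", "kwargs": {"steps": [[0,0,-0.2,0,0,0,4],[0,0,0,0,0,0,4]]}}

```text
time_s: 14.9
eef_pos: [0.446, 0.164, 0.1734]
eef_rot: [-0.515, -0.448, 0.482, 0.55]
force: [-2.1, 1.0, 5.1]
grip_width: 0.572
```

```bash
python3 - <<'E'
from h import *
s,p,R=st(); q=Ro.from_euler('z',-YAW).apply(p-ORG); print(q)
for th in np.linspace(.19,0,9): print(round(th,3),target(-.057,th)[0].round(4))
E
```

```text
t 14.90 tcp [0.446  0.164  0.1734] gp [0.4473 0.1639 0.1924] jawyaw 82.23 approach [-0.068  0.005 -0.998] jaw [ 0.135  0.991 -0.004] F [-2.1  1.   5.1] w 4.888
[-0.19880634  0.00067243  0.17342615]
0.19 [0.4476 0.1632 0.1753]
0.166 [0.4459 0.1634 0.1682]
0.143 [0.4444 0.1636 0.1611]
0.119 [0.443  0.1638 0.1539]
0.095 [0.4418 0.1639 0.1467]
0.071 [0.4408 0.1641 0.1395]
0.047 [0.44   0.1642 0.1323]
0.024 [0.4393 0.1643 0.1251]
0.0 [0.4388 0.1644 0.1178]
```

Contact came at z = 0.1755, against 0.1753 predicted. Now pressing down along the hinge arc.

>>> {"fn": "play_rows", "kwargs": {"steps": [[-0.13,0,-0.55,-0.18,-1.3,0,4],[-0.15,0,-0.72,-0.18,-1.35,0,4],[-0.13,0,-0.72,-0.18,-1.35,0,4],[0,0,0,0,0,0,4]]}}

```text
time_s: 15.3
eef_pos: [0.4419, 0.1642, 0.1533]
eef_rot: [0.534, 0.465, -0.466, -0.531]
force: [1.2, 0.3, 4.9]
grip_width: 0.57
```

>>> {"fn": "play_rows", "kwargs": {"steps": [[-0.11,0,-0.72,-0.18,-1.35,0,4],[-0.1,0,-0.72,-0.18,-1.35,0,4],[-0.08,0,-0.72,-0.18,-1.35,0,4],[0,0,0,0,0,0,4]]}}

```text
time_s: 15.7
eef_pos: [0.439, 0.1641, 0.1318]
eef_rot: [0.553, 0.481, -0.449, -0.512]
force: [0.5, -0.6, 4.7]
grip_width: 0.573
```

```bash
python3 - <<'E'
from h import *
s,p,R=st(); q=Ro.from_euler('z',-YAW).apply(p-ORG); a=Ro.from_euler('z',-YAW).apply(R[:,1]); print(q,np.degrees(np.arctan2(-a[0],-a[2])))
E
```

```text
t 15.70 tcp [0.439  0.1641 0.1318] gp [0.4376 0.1644 0.1508] jawyaw 82.26 approach [ 0.072 -0.014 -0.997] jaw [ 0.135  0.991 -0.004] F [ 0.5 -0.6  4.7] w 4.896
[-2.05760979e-01 -1.79577734e-04  1.31826944e-01] -4.205274171848907
```

>>> {"fn": "play_rows", "kwargs": {"steps": [[-0.04,0,-0.5,-0.15,-1.1,0,4],[-0.03,0,-0.5,-0.14,-1.0,0,4],[0,0,0,0,0,0,4]]}}

```text
time_s: 16.0
eef_pos: [0.4384, 0.164, 0.122]
eef_rot: [0.562, 0.489, -0.44, -0.502]
force: [0.4, 0.4, 5.3]
grip_width: 0.575
```

>>> {"fn": "play_rows", "kwargs": {"steps": [[0,0,-0.2,-0.05,-0.4,0,4],[0,0,0,0,0,0,4]]}}

```text
time_s: 16.2
eef_pos: [0.4384, 0.164, 0.1201]
eef_rot: [0.564, 0.49, -0.438, -0.5]
force: [-1.4, 2.1, 5.0]
grip_width: 0.574
```

>>> {"fn": "play_rows", "kwargs": {"steps": [[0,0,-0.1,-0.03,-0.2,0,4],[0,0,0,0,0,0,4]]}}

```text
time_s: 16.4
eef_pos: [0.4383, 0.164, 0.119]
eef_rot: [0.565, 0.491, -0.437, -0.499]
force: [-1.3, 2.3, 5.7]
grip_width: 0.571
```

```bash
python3 - <<'E'
from h import *
s,p,R=st(); q=Ro.from_euler('z',-YAW).apply(p-ORG); a=Ro.from_euler('z',-YAW).apply(R[:,1]); print(q,np.degrees(np.arctan2(-a[0],-a[2])))
E
```

```text
t 16.40 tcp [0.4383 0.164  0.119 ] gp [0.4361 0.1644 0.1379] jawyaw 82.17 approach [ 0.118 -0.02  -0.993] jaw [ 0.136  0.991 -0.004] F [-1.3  2.3  5.7] w 4.877
[-0.20643886 -0.00042369  0.11901365] -6.856015497451055
```

>>> {"fn": "play_rows", "kwargs": {"steps": [[0,0,-0.05,0,0,0,4],[0,0,0,0,0,0,4]]}}

```text
time_s: 16.6
eef_pos: [0.4383, 0.164, 0.1185]
eef_rot: [0.565, 0.491, -0.437, -0.499]
force: [-2.2, 1.0, 5.0]
grip_width: 0.573
```

>>> {"fn": "play_rows", "kwargs": {"steps": [[0,0,-0.05,0,0,0,4],[0,0,0,0,0,0,4]]}}

```text
time_s: 16.8
eef_pos: [0.4382, 0.164, 0.1179]
eef_rot: [0.565, 0.491, -0.437, -0.499]
force: [-3.3, 1.6, 6.0]
grip_width: 0.57
```

>>> {"fn": "play_rows", "kwargs": {"steps": [[0,0,-0.05,0,0,0,4],[0,0,0,0,0,0,4]]}}

```text
time_s: 17.0
eef_pos: [0.4382, 0.164, 0.1177]
eef_rot: [0.565, 0.491, -0.437, -0.499]
force: [-5.6, 2.4, 9.6]
grip_width: 0.572
```

The stop is felt at z = 0.1177: Fz rose to 9.6 N, which is gentle and close to the predicted level height. Sliding in along the feed.

>>> {"fn": "play_rows", "kwargs": {"steps": [[0.5,-0.07,-0.03,0,0,0,4],[0.5,-0.07,0,0,0,0,4],[0.5,-0.07,0,0,0,0,4],[0,0,0,0,0,0,4]]}}

```text
time_s: 17.4
eef_pos: [0.4534, 0.1615, 0.1176]
eef_rot: [0.565, 0.49, -0.437, -0.499]
force: [-4.7, -1.0, 12.5]
grip_width: 0.574
```

>>> {"fn": "play_rows", "kwargs": {"steps": [[0.5,-0.07,0,0,0,0,4],[0.5,-0.07,0,0,0,0,4],[0.5,-0.07,0,0,0,0,4],[0.5,-0.07,0,0,0,0,4],[0,0,0,0,0,0,4]]}}

```text
time_s: 17.9
eef_pos: [0.4733, 0.1586, 0.1177]
eef_rot: [0.565, 0.49, -0.437, -0.499]
force: [-5.3, -0.9, 12.9]
grip_width: 0.573
```

```bash
python3 - <<'E'
from h import *
s,p,R=st(); q=Ro.from_euler('z',-YAW).apply(p-ORG); a=Ro.from_euler('z',-YAW).apply(R[:,1]); print(q,np.degrees(np.arctan2(-a[0],-a[2])),s['wrist_torque'])
E
```

```text
t 17.90 tcp [0.4733 0.1586 0.1177] gp [0.4711 0.159  0.1366] jawyaw 82.15 approach [ 0.117 -0.021 -0.993] jaw [ 0.137  0.991 -0.005] F [-5.3 -0.9 12.9] w 4.894
[-0.17103381 -0.00098924  0.11770019] -6.842972531567162 [-0.32260168  1.79020754 -0.11558519]
```

>>> {"fn": "play_rows", "kwargs": {"steps": [[0.5,-0.07,0,0,0,0,4],[0.5,-0.07,0,0,0,0,4],[0.5,-0.07,0,0,0,0,4],[0.5,-0.06,0,0,0,0,4],[0,0,0,0,0,0,4]]}}

```text
time_s: 18.4
eef_pos: [0.4932, 0.1559, 0.1177]
eef_rot: [0.565, 0.49, -0.437, -0.499]
force: [-6.7, -1.0, 12.9]
grip_width: 0.572
```

>>> {"fn": "play_rows", "kwargs": {"steps": [[0.5,-0.07,0,0,0,0,4],[0.5,-0.07,0,0,0,0,4],[0.5,-0.07,0,0,0,0,4],[0.5,-0.06,0,0,0,0,4],[0,0,0,0,0,0,4]]}}

```text
time_s: 18.9
eef_pos: [0.5131, 0.1531, 0.1177]
eef_rot: [0.565, 0.49, -0.438, -0.499]
force: [-7.6, -0.1, 13.9]
grip_width: 0.572
```

```bash
python3 - <<'E'
from h import *
s,p,R=st(); q=Ro.from_euler('z',-YAW).apply(p-ORG); a=Ro.from_euler('z',-YAW).apply(R[:,1]); print(q,np.degrees(np.arctan2(-a[0],-a[2])),s['wrist_torque'])
c=cap('side','side7'); cv2.imwrite('pics/z7.png',cv2.resize(c['img'][110:260,130:340,::-1],None,fx=3.5,fy=3.5,interpolation=cv2.INTER_CUBIC))
E
```

```text
t 18.90 tcp [0.5131 0.1531 0.1177] gp [0.5109 0.1535 0.1366] jawyaw 82.16 approach [ 0.117 -0.021 -0.993] jaw [ 0.136  0.991 -0.005] F [-7.6 -0.1 13.9] w 4.888
[-0.13086649 -0.00106308  0.11773898] -6.8271293334638905 [-0.28241974  2.07181903 -0.06643228]
```

View pics/z7.png

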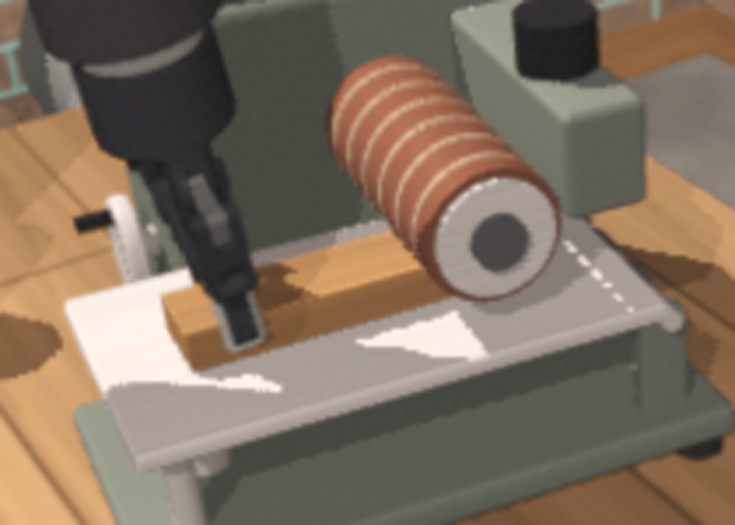

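The picture shows the table level and the board flat on it, entering beneath the drum with the gripper well clear. The front end is now at about sander x = +18 mm, so about 37 mm to go.

>>> {"fn": "play_rows", "kwargs": {"steps": [[0.5,-0.07,0,0,0,0,4],[0.5,-0.07,0,0,0,0,4],[0.5,-0.07,0,0,0,0,4],[0.5,-0.06,0,0,0,0,4],[0,0,0,0,0,0,4]]}}

```text
time_s: 19.45
eef_pos: [0.533, 0.1504, 0.1178]
eef_rot: [0.565, 0.49, -0.438, -0.499]
force: [-6.7, -0.7, 13.9]
grip_width: 0.571
```

>>> {"fn": "play_rows", "kwargs": {"steps": [[0.5,-0.07,0,0,0,0,4],[0.5,-0.07,0,0,0,0,4],[0.5,-0.07,0,0,0,0,4],[0.2,-0.03,0,0,0,0,4],[0,0,0,0,0,0,4],[0,0,0,0,0,0,4]]}}

```text
time_s: 20.05
eef_pos: [0.5498, 0.148, 0.1178]
eef_rot: [0.565, 0.49, -0.438, -0.499]
force: [-7.9, 0.7, 13.3]
grip_width: 0.575
```

>>> {"fn": "play_rows", "kwargs": {"steps": [[0,0,0,0,0,0,5.2],[0,0,0,0,0,0,5.8],[0,0,0,0,0,0,6.5],[0,0,0,0,0,0,7.5],[0,0,0,0,0,0,7.5],[0,0,0.5,0,0,0,7.5],[-0.5,0.07,1,0,0,0,7.5]]}}

```text
time_s: 20.75
eef_pos: [0.5448, 0.1489, 0.1316]
eef_rot: [0.565, 0.49, -0.438, -0.499]
force: [0.1, -0.5, 0.4]
grip_width: 0.877
```

>>> {"fn": "play_rows", "kwargs": {"steps": [[-1,0.14,2,0,0,0,7.5],[-2,0.28,3,0,0,0,7.5],[-3,0.4,4,0,0,0,7.5],[-3,0.4,4,0,0,0,7.5],[-2,0,3,0,0,0,7.5],[0,-4,0,0,0,0,7.5],[0,-4,0,0,0,0,7.5],[0,-4,0,0,0,0,7.5],[0,-4,0,0,0,0,7.5],[0,0,0,0,0,0,7.5]]}}

```text
time_s: 21.75
eef_pos: [0.4342, -0.002, 0.2926]
eef_rot: [0.566, 0.49, -0.436, -0.5]
force: [0.6, 0.9, -0.6]
grip_width: 0.874
```

```bash
python3 - <<'E'
from h import *
st()
c=cap('side','side8'); t=cap('top','top8')
A=cv2.resize(t['img'][120:360,60:300,::-1],(390,390)); B=cv2.resize(c['img'][90:480,110:500,::-1],(390,390)); cv2.imwrite('pics/z8.png',np.hstack([A,B]))
E
```

```text
t 21.75 tcp [ 0.4342 -0.002   0.2926] gp [ 0.4319 -0.0016  0.3115] jawyaw 81.96 approach [ 0.119 -0.02  -0.993] jaw [ 0.14   0.99  -0.003] F [ 0.6  0.9 -0.6] w 7.468
```

View pics/z8.png

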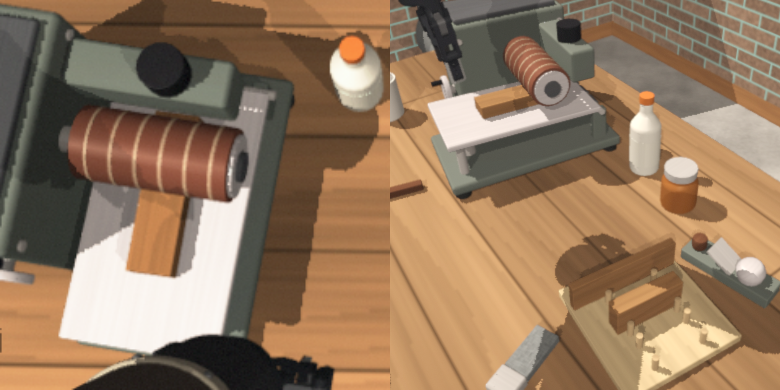

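The board stays clamped under the drum on a level-looking table, and the other objects are where they were. Rear corners are at about (128,269) and (175,276) in the top crop. A last numeric check, then I'll hand in.

```bash
python3 - <<'E'
from h import *
t=load('top8'); u=Ro.from_euler('z',-YAW)
P=plane(t,[[60+a/1.625-.3,120+b/1.625-.3] for a,b in[(128,269),(175,276)]],.137); L=u.apply(P-ORG); print('rear corners sander',L.round(4),'front x',L[:,0].mean()+.18)
print('left table corner if level', u.apply(plane(t,[[60+60/1.625-.3,120+337/1.625-.3]],.110)-ORG).round(4),'(expect -.21,.089)')
st()
print(manip.job_done())
E
```

```text
rear corners sander [[-0.1235  0.0214  0.137 ]
 [-0.1232 -0.0305  0.137 ]] front x 0.056626415466343866
left table corner if level [[-0.2082  0.0901  0.11  ]] (expect -.21,.089)
t 21.85 tcp [0.435  0.0005 0.2925] gp [0.4327 0.0009 0.3113] jawyaw 82.03 approach [ 0.119 -0.02  -0.993] jaw [ 0.139  0.99  -0.003] F [-0.4  0.1 -1.3] w 7.483
the job is handed in; nothing more can be done
None
```

The long, thick board is clamped under the drum and holding the table level. I handed the job in at about 22 s of the 64 s allowed; no verdict was reported.

**What I did:** I took the board from the rack, stood it on the bench and tipped it flat. I regripped it across its width about 30 mm from its rear end, with the gripper tilted back. I laid it on the raised table and pressed down to the stop. Then I slid it in under the drum, released it and backed the arm off.

**Last checks:**
- **Board:** its front end is at about sander x = +57 mm, beyond the drum's 40 mm radius. It lies about 5 mm off the table's middle and parallel to the feed to within a degree.
- **Table:** its visible corner is within about 2 mm of where it should be when level.
- **Force:** readings stayed below 14 N while pressing and sliding, well under the 45 N limit.
- **Surroundings:** the last pictures show the other two boards, the bottle, the jar and the plane where they were. The gripper stayed clear of the drum in the pictures and is now touching nothing.

**Disagreement:** one corner measurement on the way in put the board's tilt at about 0.09 rad. A closer crop showed I had matched the wrong corner and confirmed 0.19 rad. The force and height when the board met the table also fitted 0.19 rad.

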